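# Blow off rinsed tube racks with a two-stage air gun

### The arm

A 6-joint arm with a two-finger parallel gripper is mounted at the origin on the work surface. World frame = base frame: x ahead of the robot, y to its left, z up, the work surface at z = 0. Lengths are in m, angles in degrees, forces in N, time in s.
With the tool pointing down it reaches from about 0.35 to 0.875 m from the base axis. Payload 4.2 kg.
Tool frame: the origin (TCP) lies midway between the tips of the shut fingers; the grasp point (between the pads) lies 19 mm behind it; z points along the fingers, y is the line along which they close (so a half turn about z gives the same grasp; the last joint's range is limited). The gripper opens to 87 mm and grips with 3 to 60 N. Pads are 19 mm wide; open, the fingers measure 117 mm over their backs; the gripper's body (75 mm by 190 mm) begins 51 mm behind the grasp point.
Start: joints at [-55.256, 22.042, 0.453, 0, -68.411, -14.817], TCP at [0.213, -0.588, 0.223] pointing down, gripper open.
Joint ranges: [-179.83, 179.83], [-69.29, 118.12], [-61.27, 80.66], [-181.25, 117.63], [-171.15, -9.14], [-177.46, 177.46]. Speed limits (degrees/s): [159.86, 159.86, 180, 180, 180, 180].

### API

Orientations are given as [roll, pitch, yaw] about the fixed x, y, z axes, in that order (R = Rz(yaw) Ry(pitch) Rx(roll)).
In Python, from workcell import env gives the robot as it stands. The module is installed in compiled form; this text tells all that it offers. Calls block until the motion is done:
- env.goto(position, orientation): joint-space move of the TCP to a pose.
- env.move_straight(position, rotation=None, rate=0.15, force_limit=None): straight line of the TCP; rotation=None keeps the orientation; rate is the mean speed in m/s. With force_limit (N) it stops when the force on the tool has changed by that much, and returns True; else False.
- env.set_joints(angles): joint-space move.
- env.gripper_to(opening, grasp_force=None): opening from 0.0 (shut) to 1.0 (fully open); grasp_force is the grip in N (None keeps the last); returns when the fingers have stopped.
- env.dwell(seconds).
- env.inverse_kinematics(position, orientation): joint angles nearest the present ones, or None.
- env.read_state(): the state.
- env.grab_frame(name): name is "scene" or "top" or "wrist"; returns a dict with "image" (420x560x3 uint8, blue, green, red), "fx", "fy", "cx", "cy" (pixels), "position" and "orientation" of the camera in the world. Camera axes: x right, y up, looking along -z (the intrinsics and any distortion apply to the point x, -y, -z); pixel columns grow to the right and rows downward; lengths in m; the calibration is good to about 2 mm. A picture is of the moment at which its call begins. There is no depth.
A pose or a line that the arm cannot do raises env.Unreachable and nothing moves.
- env.close_job(): hands the job in; it is judged then, once.
Trained networks look in a picture, given as the dict that the camera call returned (one of the last four; its "shot" number tells which), for a name from the list of things; names that differ only in an ending like _2 or _b are one class to them, and where a whole thing is asked for, a point or a joint stands for the part that bears it (a point fixed in the world has none). Each returns a list of dicts, best first, with "score" (0 to 1); they miss things now and then, are a little off and sometimes report something else, mostly with a low value. They report only what shows in the picture. A call takes as long as a camera call. They do not tell look-alikes from the thing itself.
- env.search_frame(picture, thing): "xyz" ([x, y, z] in m, in world coordinates, good to about 4 mm: the middle of the surface that is visible of it).
- env.trace(picture, thing): "mask" (420x560 bool, what is visible of it).
The state is a dict: "clock": time; "joint_positions": joint angles; "qvel": joint speeds; "joint_torque": joint torques, N m; "position": TCP position; "tool_rot": TCP orientation; "force": force on the tool from outside, world axes, zero at the start; "wrist_torque": the same for the moment, N m; "opening": opening from 0.0 (shut) to 1.0 (fully open); "finger_force": force on a finger pad.
Only numpy, scipy, OpenCV 4.12 (cv2) and the standard library are available. Lean on these libraries where they do the work, as an engineer would, in place of code of your own. Each camera call takes 0.05 s, during which the arm holds its last target. There are 200 camera calls.

### The job

Stand all the rinsed tube racks that are on the drip mat upright on the perforated blow-off plate and flip the air valve's toggle over to its other side, which is on. With all of them there, squeeze the air gun's trigger past its pressure point into the second stage as far as it goes, hold it there for two seconds and let it go. Then flip the toggle back off and move every rack to the clean tray, standing flat on its floor, without knocking over the small bottle, jar or vial that stand nearby.

Things in the scene. Friction and masses are not known exactly. Their poses are not given: they have to be found in the camera images.
- rack1: white tube rack, 96 (own x) x 34 (own y) x 40 mm high (own z), flat sides, eight holes in its top, 0.12 kg; origin at the centre of its underside; two or three are present, long sides side by side on the drip mat
- rack2: white tube rack, 96 (own x) x 34 (own y) x 40 mm high (own z), flat sides, eight holes in its top, 0.12 kg; origin at the centre of its underside; two or three are present, long sides side by side on the drip mat
- rack3: white tube rack, 96 (own x) x 34 (own y) x 40 mm high (own z), flat sides, eight holes in its top, 0.12 kg; origin at the centre of its underside; two or three are present, long sides side by side on the drip mat
- drip_mat: dark ribbed rubber mat 310 (own x) x 140 (own y) x 4 mm, no rim, fixed; the racks start on it; origin at the centre of its underside; it and the clean tray can change sides
- clean_tray: white plastic tray, fixed, 310 (own x) x 140 (own y) mm outside, rim 16 mm high, walls and floor 4 mm thick, so 302 x 132 mm inside; origin at the centre of its underside; three racks fit with their long sides along the tray's y, about 100 mm apart in its x
- station: blow-off station, fixed: perforated steel plate 114 (own x) x 320 (own y) x 12 mm high, origin at the centre of its underside; a 4 mm thick lip along its far edge (x = 57 to 61 mm) rises to 32 mm, no other rim; three racks fit with long sides along x, about 100 mm apart in y. Past the lip a post holds a grey air gun lying on its side 100 mm up; its nozzle ends at x = 63, y = -3 mm, 87 mm up at the lowest
- handle_back (a point): middle of the back face (away from the trigger) of the air gun's handle, at x = 155, y = 66, z = 100 mm in the station's frame; the handle runs along the station's y from 12 to 120 mm, 22 mm thick in x (133 to 155 mm), 28 mm high (z 86 to 114 mm), with nothing under or behind it
- trigger_pad (a point): point on the front face (away from the handle) of the trigger, a dark blade 66 mm long in y, 8 mm thick, 22 mm high, hinged on an upright pivot near the gun's head, 45 mm from this point. At rest x = 105, y = 66, z = 100 mm in the station's frame, 50 mm from the handle's back; squeezed in station +x, towards the handle: 42 mm from the back at the pressure point, 36 mm fully in
- trigger_first (a joint): first stage of the trigger, rad: 0 at rest, 0.18 at the pressure point (about 2 to 4 N at the pad); springs back
- trigger_second (a joint): second stage of the same trigger, rad: stays 0 until about 8 N at the pad, 0.14 fully in (about 11 N); springs back
- air_valve: toggle air valve, fixed: aluminium block 34 (own x) x 50 (own y) mm, 36 mm high, on a plate 44 x 86 x 6 mm; origin at the centre of its underside. Its black toggle lever, 80 mm long and about 16 mm thick, pivots 40 mm up about the valve's own x; it leans 0.5 rad (29 degrees) to own -y when off and as much to own +y when on
- toggle_tip (a point): the tip of the toggle lever, 80 mm from its pivot; 110 mm over the table when off or on, 120 mm upright
- toggle (a joint): toggle lever, rad: 0 off (leaning to the valve's own -y), 0.5 upright, 1.0 on (leaning to own +y); an over-centre spring snaps it to the nearer side; about 2.5 N across the tip starts it
- dropper: dropper bottle, 36 mm across, 70 mm high, loose; origin at its underside; not to be knocked over
- reagent: small jar, 48 mm across, 75 mm high, loose; origin at its underside; not to be knocked over
- control_vial: small vial with a red cap, 32 mm across, 60 mm high, loose; not to be knocked over
Not all that is in view belongs to the job. What is shaped like the air_valve but blue is not meant.

How it is judged (in metres and radians):
On the way, in this order (a step that is already met when the one before it is completed fails the run):
1. all racks stand on the perforated plate and the toggle is on, the trigger not yet squeezed into its second stage (x of rack1 in the frame of station between -0.057 and 0.057 m and y of rack1 in the frame of station between -0.16 and 0.16 m and z of rack1 in the frame of station between 0.007 and 0.017 m and angle between each of rack1, rack2, rack3's own z axis and vertical below 0.12 rad and x of rack2 in the frame of station between -0.057 and 0.057 m and y of rack2 in the frame of station between -0.16 and 0.16 m and z of rack2 in the frame of station between 0.007 and 0.017 m and x of rack3 in the frame of station between -0.057 and 0.057 m and y of rack3 in the frame of station between -0.16 and 0.16 m and z of rack3 in the frame of station between 0.007 and 0.017 m and value of joint toggle above 0.85 rad and value of joint trigger_second below 0.03 rad), for 0.2 s.
2. with the racks on the plate and the air on, the trigger is held in its second stage for 1.5 s (x of rack1 in the frame of station between -0.057 and 0.057 m and y of rack1 in the frame of station between -0.16 and 0.16 m and z of rack1 in the frame of station between 0.007 and 0.017 m and angle between each of rack1, rack2, rack3's own z axis and vertical below 0.12 rad and x of rack2 in the frame of station between -0.057 and 0.057 m and y of rack2 in the frame of station between -0.16 and 0.16 m and z of rack2 in the frame of station between 0.007 and 0.017 m and x of rack3 in the frame of station between -0.057 and 0.057 m and y of rack3 in the frame of station between -0.16 and 0.16 m and z of rack3 in the frame of station between 0.007 and 0.017 m and value of joint toggle above 0.85 rad and value of joint trigger_second above 0.09 rad), for 1.5 s.
At the end, for the whole second after the job is handed in: Every rack present stands at rest on the floor inside the clean tray (its centre within the tray's walls, its underside within 5 mm of the floor, tilted less than 0.12 rad), the toggle is off (below 0.15 rad) and the trigger has sprung back (first stage below 0.05 rad, second below 0.03 rad) (x of rack1 in the frame of clean_tray between -0.151 and 0.151 m and y of rack1 in the frame of clean_tray between -0.066 and 0.066 m and z of rack1 in the frame of clean_tray between -0.001 and 0.009 m and angle between each of rack1, rack2, rack3's own z axis and vertical below 0.12 rad and linear speed of each of rack1, rack2, rack3 below 0.02 m/s and x of rack2 in the frame of clean_tray between -0.151 and 0.151 m and y of rack2 in the frame of clean_tray between -0.066 and 0.066 m and z of rack2 in the frame of clean_tray between -0.001 and 0.009 m and x of rack3 in the frame of clean_tray between -0.151 and 0.151 m and y of rack3 in the frame of clean_tray between -0.066 and 0.066 m and z of rack3 in the frame of clean_tray between -0.001 and 0.009 m and value of joint toggle below 0.15 rad and value of joint trigger_first below 0.05 rad and value of joint trigger_second below 0.03 rad); the robot touches nothing.
It fails at once if the small bottle, jar or vial is knocked over (tilted more than 0.6 rad) (angle between any of dropper, reagent, control_vial's own z axis and vertical above 0.6 rad).
Of rack1, rack2, rack3 only 2 to 3 are there at a start; the rules pass over those that are not, and their reading is None.
At some moment in a run one of rack1, rack2, rack3 may be knocked a few centimetres aside while the robot is not near it.
It also fails if it takes over 210 s, if anything falls off the work surface, if the arm or the gripper's body presses on something with over 40 N, if the wrist force passes 120 N, or if a joint passes its speed limit or range.

## Working session

There is one attempt and no reset: what is moved stays moved. The work goes in short steps, each a Python script; the robot and the scene stay as the last script left them, time stands still between calls to the robot, and variables do not carry over. Pictures are saved under pics/ and viewed, at most 14 in all, crops included, and the job is handed in when it is done.

```bash
mkdir -p pics; python3 - <<'E'
from workcell import env
import cv2, numpy as np
s=env.read_state(); print(s['clock'],s['position'],s['tool_rot'],s['opening'])
for n in ("scene","top"):
    f=env.grab_frame(n); cv2.imwrite(f"pics/{n}0.png",f["image"])
    print(n,f["fx"],f["cx"],f["cy"],np.round(f["position"],3),f["orientation"],[k for k in f])
    for t in ("rack1","drip_mat","clean_tray","station","handle_back","trigger_pad","air_valve","toggle_tip","dropper","reagent","control_vial"):
        r=env.search_frame(f,t); print(t,[(np.round(d["xyz"],3).tolist(),round(d["score"],2)) for d in r])
E
```

```text
0.0 [ 0.21284405 -0.58699775  0.22145819] [ 1.79874731e+02 -4.77163796e-03 -1.60084279e+02] 0.9988864478394767
scene 461.62477632505704 276.9184458570647 201.67807334592953 [1.292 0.488 0.919] [ 48.69487393   0.99263042 119.0526028 ] ['image', 'fx', 'fy', 'cx', 'cy', 'position', 'orientation', 'shot']
rack1 [([0.378, 0.302, 0.041], 0.92), ([0.575, 0.312, 0.045], 0.89), ([0.439, 0.048, 0.089], 0.17)]
drip_mat [([0.462, 0.333, 0.007], 0.57)]
clean_tray [([0.467, -0.326, 0.005], 0.55)]
station [([0.587, 0.003, 0.01], 0.87), ([0.672, 0.04, 0.106], 0.39)]
handle_back [([0.584, 0.006, 0.012], 0.69), ([0.671, 0.037, 0.107], 0.42)]
trigger_pad [([0.443, 0.04, 0.088], 0.62), ([0.672, 0.038, 0.108], 0.51)]
air_valve [([0.449, 0.062, 0.032], 0.74), ([0.335, -0.14, 0.027], 0.67), ([0.19, 0.306, 0.024], 0.56), ([0.465, -0.327, 0.004], 0.5)]
toggle_tip [([0.328, -0.163, 0.084], 0.65), ([0.442, 0.04, 0.087], 0.62)]
dropper [([0.716, 0.278, 0.042], 0.74)]
reagent [([0.362, 0.171, 0.05], 0.77), ([0.674, 0.034, 0.105], 0.31)]
control_vial [([0.723, -0.11, 0.036], 0.49)]
top 502.84280206690335 283.6889317438886 213.2197100540507 [ 0.314 -0.017  1.39 ] [  7.72983206   0.61326766 -91.15746818] ['image', 'fx', 'fy', 'cx', 'cy', 'position', 'orientation', 'shot']
rack1 [([0.549, 0.309, 0.044], 0.74), ([0.357, 0.3, 0.041], 0.67)]
drip_mat [([0.45, 0.323, 0.006], 0.6)]
clean_tray [([0.449, -0.327, -0.0], 0.58)]
station [([0.576, -0.014, 0.012], 0.94)]
handle_back [([0.576, -0.011, 0.013], 0.79)]
trigger_pad []
air_valve [([0.44, 0.066, 0.036], 0.96), ([0.177, 0.294, 0.03], 0.96), ([0.326, -0.14, 0.035], 0.59)]
toggle_tip []
dropper [([0.698, 0.272, 0.046], 0.51), ([0.715, -0.112, 0.037], 0.49)]
reagent [([0.343, 0.163, 0.076], 0.72), ([0.438, 0.064, 0.037], 0.63)]
control_vial [([0.713, -0.114, 0.039], 0.6)]
```

View pics/scene0.png

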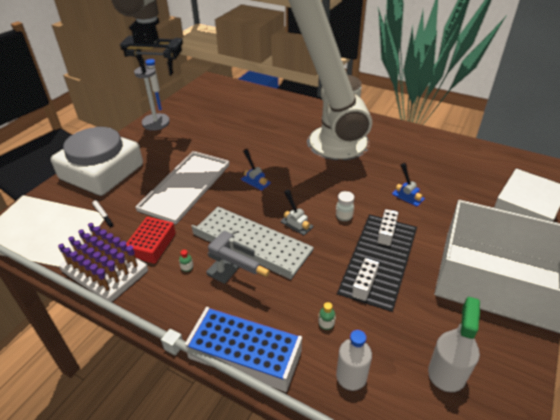

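View pics/top0.png

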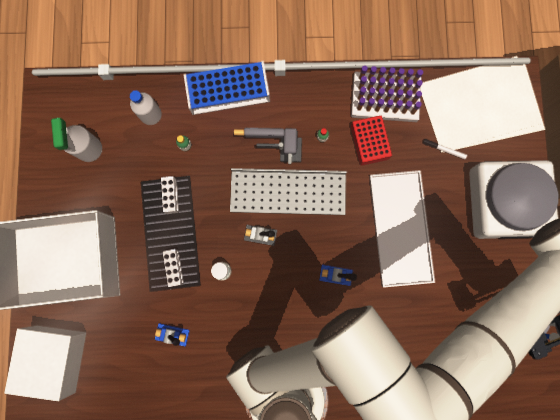

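Top view: the racks are at (168,195) and (173,268), so there are only two. The valve candidates are the aluminium one at (261,235) and two blue ones at (338,275) and (172,335). The aluminium one fits. The gun's handle runs left from (290,132) to (240,132), with the trigger at (265,147). The clean tray is at (402,228) and the mat at (170,233).

The scene and top views disagree by about 2 cm in x, so I'll check with the wrist camera.

```bash
cat > h.py <<'E'
from workcell import env
import cv2, numpy as np
from scipy.spatial.transform import Rotation as R
def unproj(f,uv,z):
    uv=np.atleast_2d(uv).astype(float)
    d=np.c_[(uv[:,0]-f["cx"])/f["fx"],-(uv[:,1]-f["cy"])/f["fy"],-np.ones(len(uv))]
    d=R.from_euler("xyz",f["orientation"],degrees=True).apply(d); p=np.array(f["position"])
    return p+d*((z-p[2])/d[:,2])[:,None]
def look(n,name=None):
    f=env.grab_frame(n)
    if name: cv2.imwrite(f"pics/{name}.png",f["image"])
    return f
def rect(f,thing,z,near=None):
    """masks -> min-area rectangle on plane z: centre, (long,short), yaw of long side deg"""
    out=[]
    for d in env.trace(f,thing):
        m=d["mask"].astype(np.uint8); c=max(cv2.findContours(m,0,2)[0],key=len)[:,0]
        edge=c.min()<=1 or c[:,0].max()>=558 or c[:,1].max()>=418
        (x,y),(a,b),t=cv2.minAreaRect((unproj(f,c,z)[:,:2]*1000).astype(np.float32))
        if a<b: a,b,t=b,a,t+90
        out.append((round(x/1000,4),round(y/1000,4),round(a),round(b),round((t+90)%180-90,1),round(d["score"],2),"EDGE" if edge else ""))
    return out
def srch(f,t): return [(np.round(d["xyz"],3).tolist(),round(d["score"],2)) for d in env.search_frame(f,t)]
E
python3 - <<'E'
from h import *
for y in (0,180): print(y,env.inverse_kinematics([.46,.31,.35],[180,0,y]))
env.goto([.40,.27,.38],[180,0,180]); f=look("wrist","w1")
print(env.read_state()["clock"],env.read_state()["position"],f["position"],f["orientation"],f["fx"])
print(rect(f,"rack1",.042),rect(f,"drip_mat",.004),srch(f,"rack1"))
env.goto([.5,.03,.42],[180,0,180]); f=look("wrist","w2")
print(f["position"],f["orientation"])
for t,z in (("rack1",.044),("station",.012),("trigger_pad",.111),("air_valve",.036),("toggle_tip",.11),("drip_mat",.004)): print(t,rect(f,t,z),srch(f,t))
f=look("top")
for t,z in (("rack1",.044),("station",.012),("clean_tray",.016),("drip_mat",.004)): print("top",t,rect(f,t,z))
E
```

```text
0 [ 5.07195841e+01  1.15737955e+01  3.73168539e+00  2.54444375e-14
 -8.21578899e+01  3.92804159e+01]
180 [ 5.07195841e+01  1.15737955e+01  3.73168539e+00 -2.54444375e-14
 -8.21578899e+01 -1.40719584e+02]
4.375 [0.400275   0.269597   0.37985872] [0.32430692 0.26966989 0.5418513 ] [-1.61431736e+01  5.63913830e-02  8.99242938e+01] 346.51994672978225
[(0.5455, 0.3101, 100, 35, 3.9, 0.75, ''), (0.3563, 0.2997, 97, 35, 9.6, 0.74, '')] [(0.4541, 0.3137, 309, 141, 5.8, 0.64, '')] [([0.544, 0.313, 0.045], 0.66), ([0.356, 0.296, 0.047], 0.55)]
[0.42395047 0.03042813 0.58170258] [-1.61247148e+01  2.18684992e-02  8.99973170e+01]
rack1 [(0.3578, 0.2904, 97, 53, 10.0, 0.91, ''), (0.5551, -0.0137, 310, 122, 87.3, 0.67, ''), (0.5538, 0.3019, 104, 51, 4.0, 0.61, '')] [([0.354, 0.291, 0.049], 0.61), ([0.662, 0.025, 0.11], 0.56), ([0.555, 0.302, 0.041], 0.55)]
station [(0.5634, -0.0168, 329, 129, 87.7, 0.78, ''), (0.453, -0.3248, 313, 150, 4.1, 0.38, 'EDGE')] [([0.566, -0.015, 0.008], 0.55), ([0.668, 0.034, 0.108], 0.33)]
trigger_pad [(0.664, 0.0352, 59, 16, 86.8, 0.77, '')] [([0.666, 0.036, 0.108], 0.
[... 233 characters left out ...]
le_tip [(0.3317, -0.1519, 60, 16, 69.1, 0.74, ''), (0.4351, 0.0398, 38, 17, 90.0, 0.53, ''), (0.5384, -0.0084, 272, 106, 87.4, 0.4, '')] [([0.329, -0.164, 0.095], 0.59), ([0.435, 0.034, 0.102], 0.53), ([0.568, -0.016, 0.009], 0.47)]
drip_mat [(0.4543, 0.3141, 310, 142, 6.0, 0.97, ''), (0.5621, 0.3225, 113, 56, 4.0, 0.65, '')] [([0.44, 0.309, 0.002], 0.82), ([0.443, -0.327, -0.0], 0.28)]
top rack1 []
top station [(0.5579, -0.0193, 317, 124, 88.7, 0.9, ''), (0.3458, 0.1696, 52, 43, 88.8, 0.46, '')]
top clean_tray [(0.4542, -0.3267, 307, 143, 4.0, 0.9, ''), (0.3465, 0.1679, 53, 47, 62.7, 0.67, '')]
top drip_mat [(0.4835, 0.2558, 89, 23, 11.4, 0.48, ''), (0.4451, 0.0415, 39, 17, 88.8, 0.36, '')]
```

View pics/w2.png

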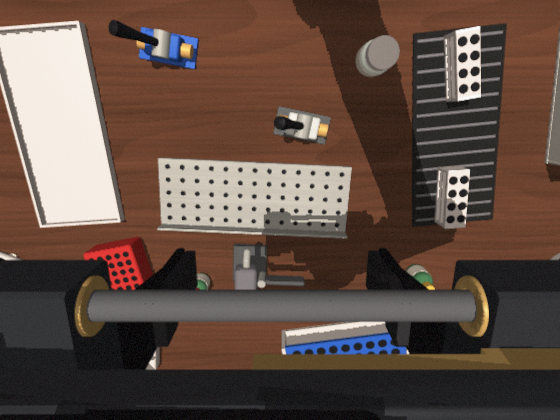

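Wrist view: the plate's near corners are (160,158) and (352,167). The aluminium valve is at (303,126), with its lever tip at (280,123) leaning to the left (world -y). The blue one at (167,47) is not meant. I'll get the plate's frame from its corners and enlarge the valve.

```bash
python3 - <<'E'
from h import *
f=look("wrist")
a,b=unproj(f,[[160,158],[352,167]],.012)[:,:2]; u=(b-a)/np.linalg.norm(b-a); x=np.array([u[1],-u[0]])
print("len",np.linalg.norm(b-a),"yaw",np.degrees(np.arctan2(x[1],x[0])),"centre",(a+b)/2+.057*x)
print(unproj(f,[[280,123]],.11), unproj(f,[[303,126]],.036))
g=f["image"]; cv2.imwrite("pics/w2crop.png",cv2.resize(g[80:300,140:420],None,fx=2.7,fy=2.7,interpolation=2))
m=[d for d in env.trace(f,"station")][0]["mask"]; ys,xs=np.nonzero(m); print(xs.min(),xs.max(),ys.min(),ys.max())
E
```

```text
len 0.3155839893296444 yaw -2.713746961257837 centre [ 0.55982996 -0.01421256]
[[0.43728317 0.0278999  0.11      ]] [[0.44382529 0.06275477 0.036     ]]
159 351 157 288
```

View pics/w2crop.png

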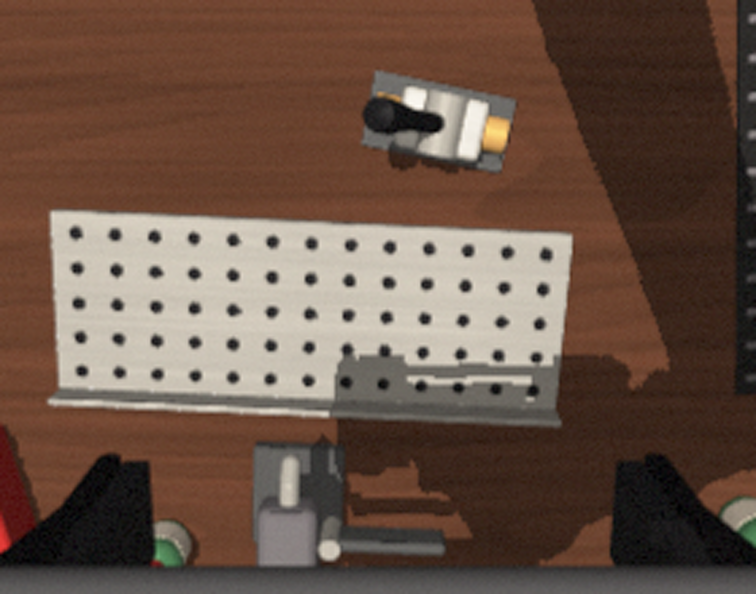

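The crop confirms it: grey aluminium block, lever tip to the left (-y), and plate yaw -2.7°. Next I'll move both racks.

```bash
cat >> h.py <<'E'
SC=np.array([.560,-.0147]); SY=-2.7
TC=np.array([.4542,-.3258]); TY=4.0
def fr(c,yaw,x,y):
    a=np.radians(yaw); return np.array(c)+[x*np.cos(a)-y*np.sin(a),x*np.sin(a)+y*np.cos(a)]
def find(x,y,z,h=.3):
    """hover and measure the rack nearest (x,y); z = height of its top"""
    env.goto([x,y,h],[180,0,180]); env.dwell(.3)
    for _ in range(3):
        r=[q for q in rect(look("wrist"),"rack1",z) if 85<q[2]<115 and q[3]<60 and np.hypot(q[0]-x,q[1]-y)<.09]
        if r: break
    print("seen",r); return min(r,key=lambda q:np.hypot(q[0]-x,q[1]-y))
def pick(x,y,yaw,zs,dz=.010,open_=.75):
    env.gripper_to(open_,25); o=[180,0,180+yaw if yaw<=0 else yaw-180]
    env.goto([x,y,zs+.12],o)
    hit=env.move_straight([x,y,zs+dz],rate=.12,force_limit=8)
    env.gripper_to(0,25); s=env.read_state(); print("pick hit",hit,"z",s["position"][2],"open",s["opening"]*87,"ff",s["finger_force"],s["clock"])
    env.move_straight([x,y,zs+.16],rate=.2); return env.read_state()["opening"]*87
def place(x,y,yaw,zs,dz=.010,open_=.75):
    o=[180,0,180+yaw if yaw<=0 else yaw-180]
    env.goto([x,y,zs+.14],o); env.move_straight([x,y,zs+.03],rate=.15)
    hit=env.move_straight([x,y,zs+dz-.002],rate=.03,force_limit=5)
    print("place hit",hit,env.read_state()["position"]); env.gripper_to(open_); env.move_straight([x,y,zs+.16],rate=.2)
    print("opened",env.read_state()["clock"])
E
python3 - <<'E'
from h import *
r=find(.3563,.2997,.044)
if pick(*r[:2],r[4],.004)<25: raise SystemExit("missed")
place(*fr(SC,SY,-.003,-.09),SY,.012)
E
```

```text
seen [(0.3547, 0.2996, 97, 34, 10.0, 0.7, '')]
pick hit False z 0.014095694641551124 open 33.924435079899325 ff 25.000260528177023 11.3333
place hit True [ 0.55241874 -0.10451265  0.02199041]
opened 17.1333
```

```bash
python3 - <<'E'
from h import *
r=find(.5455,.3101,.044)
if pick(*r[:2],r[4],.004)<25: raise SystemExit("missed")
place(*fr(SC,SY,-.003,.09),SY,.012)
env.goto([.46,-.01,.40],[180,0,180]); f=look("wrist","w3")
print(rect(f,"rack1",.052), srch(f,"toggle_tip"),srch(f,"trigger_pad"),rect(f,"trigger_pad",.111),rect(f,"air_valve",.036))
print([fr((0,0),-SY,*(np.array(q[:2])-SC)).round(3) for q in rect(f,"rack1",.052)])
E
```

```text
seen [(0.5542, 0.3109, 100, 34, 3.7, 0.9, '')]
pick hit False z 0.01408532575121129 open 33.76381118716544 ff 24.993275650776923 21.7917
place hit True [0.56094495 0.07516263 0.02198156]
opened 26.875
[(0.5578, 0.0719, 103, 40, -0.6, 0.93, ''), (0.5498, -0.1005, 106, 39, -3.3, 0.86, ''), (0.5504, -0.0179, 300, 120, 87.5, 0.74, '')] [([0.326, -0.167, 0.089], 0.9), ([0.568, -0.01, 0.012], 0.71), ([0.434, 0.032, 0.106], 0.49)] [] [] [(0.3281, -0.1521, 118, 42, 79.4, 0.89, ''), (0.4394, 0.0591, 82, 42, 78.2, 0.78, '')]
[array([-0.006,  0.086]), array([-0.006, -0.086]), array([-0.009, -0.004])]
```

View pics/w3.png

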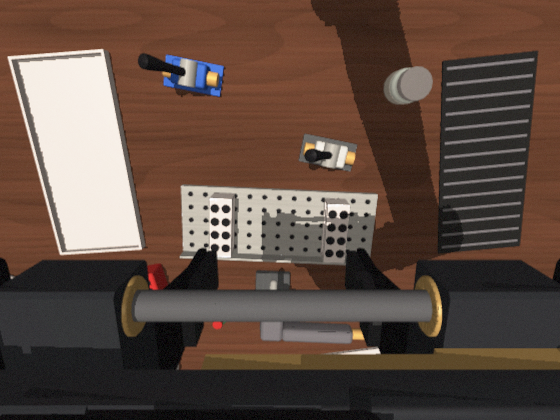

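Both racks stand on the plate, at (221,223) and (337,228). The lever tip is at (312,155). Next I'll flip the toggle towards +y.

```bash
cat >> h.py <<'E'
VC=np.array([.441,.061]); VY=-11.3
def flip(s,end=.008,z=.088):
    """push the lever to own +y (s=1) or own -y (s=-1)"""
    o=[180,0,180+VY]; env.gripper_to(0)
    a=fr(VC,VY,0,-s*.095); b=fr(VC,VY,0,s*end)
    env.goto([*a,.25],o); env.move_straight([*a,z]); hit=env.move_straight([*b,z],rate=.08,force_limit=20)
    print("flip hit",hit,env.read_state()["force"]); env.move_straight([*fr(VC,VY,0,-s*.03),z],rate=.1); env.move_straight([*fr(VC,VY,0,-s*.03),.25],rate=.2)
E
python3 - <<'E'
from h import *
flip(1)
env.goto([.60,.03,.34],[180,0,180]); f=look("wrist","w4")
print(env.read_state()["clock"],srch(f,"toggle_tip"),srch(f,"trigger_pad"),rect(f,"trigger_pad",.111),srch(f,"handle_back"),rect(f,"station",.012),rect(f,"rack1",.052))
E
```

```text
flip hit False [ 0.23052815  0.61605195 -0.03695441]
35.1583 [([0.446, 0.087, 0.098], 0.78)] [([0.669, 0.036, 0.106], 0.59)] [(0.6657, 0.0346, 59, 13, 87.3, 0.96, '')] [([0.57, -0.012, 0.01], 0.89)] [(0.5624, -0.0165, 327, 124, 87.4, 0.71, '')] [(0.5539, -0.0995, 96, 44, -2.9, 0.98, ''), (0.5631, 0.074, 96, 37, -1.7, 0.96, ''), (0.44, 0.0894, 52, 19, 89.9, 0.69, '')]
```

View pics/w4.png

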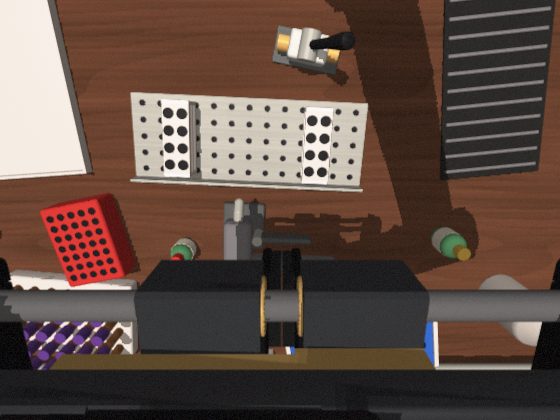

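The toggle is on, with its tip at (345,42) leaning right. The trigger is at (285,240), which agrees with the station frame to a few mm. Next I'll squeeze it.

```bash
python3 - <<'E'
from h import *
P=lambda x,z:[*fr(SC,SY,x,.066),z]
o=[180,0,-92.7]; 
if env.inverse_kinematics(P(.131,.25),o) is None: o=[180,0,87.3]
env.gripper_to(1.0,30); env.goto(P(.131,.25),o); print(env.read_state()["joint_positions"])
h=env.move_straight(P(.131,.081),rate=.1,force_limit=6); print("down",h,env.read_state()["position"],P(.131,.081))
if h: env.move_straight(P(.131,.25)); raise SystemExit
h=env.move_straight(P(.136,.081),rate=.03,force_limit=6); print("shift",h)
f=look("scene","s5"); cv2.imwrite("pics/s5c.png",cv2.resize(f["image"][190:310,160:320],None,fx=4,fy=4))
env.gripper_to(0.0,30)
for _ in range(3):
    s=env.read_state(); print(s["clock"],s["opening"]*87,s["finger_force"],s["force"],s["position"]); env.dwell(.7)
E
```

```text
[ 1.70017481e+01  2.82344241e+01  1.43197209e+01  7.22040804e-03
 -7.60528882e+01 -1.97360472e+01]
down False [0.69441639 0.04512909 0.08179632] [np.float64(0.6939635993668545), np.float64(0.04505578670452685), 0.081]
shift False
41.4667 36.11496910647642 28.80261094222533 [-2.3090267   0.30881394 -2.01809258] [0.69828356 0.04465006 0.08024029]
42.1667 36.23397196392249 28.80619578637379 [-2.92289587 -0.35967853 -5.57627516] [0.69829191 0.04471037 0.08026565]
42.8667 35.9927530474435 28.773235117603235 [-3.6005737  -0.37526482 -9.01949284] [0.69832689 0.04469377 0.08030823]
```

The width is 36 mm, so the trigger is fully in. Before releasing I'll check the racks and the toggle.

```bash
python3 - <<'E'
from h import *
env.dwell(.3); f=look("scene","s6"); print(srch(f,"rack1"),srch(f,"toggle_tip"))
cv2.imwrite("pics/s6c.png",cv2.resize(f["image"][140:320,140:400],None,fx=3,fy=3))
E
```

```text
[([0.573, 0.08, 0.051], 0.65), ([0.602, -0.113, 0.038], 0.51)] [([0.45, 0.088, 0.093], 0.67), ([0.18, 0.283, 0.091], 0.64), ([0.725, -0.107, 0.037], 0.43)]
```

View pics/s6c.png

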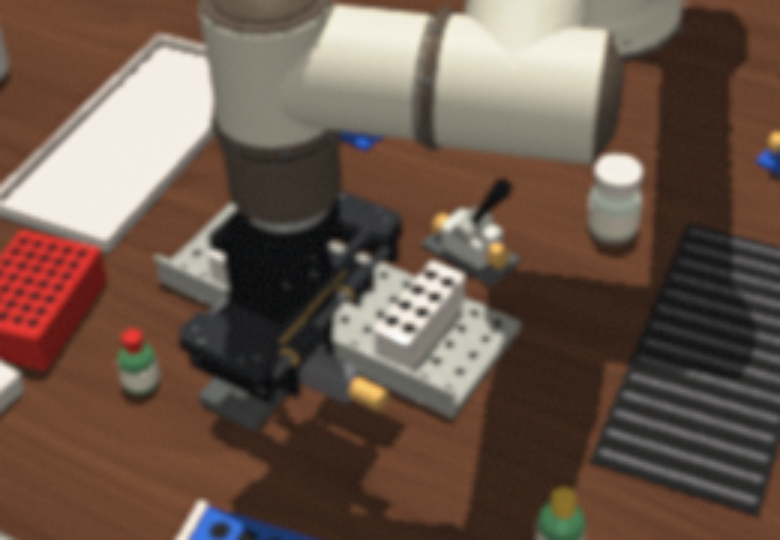

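Rack A's end shows at (215,265) and rack B is at (420,310), both on the plate. The toggle at (495,200) is on. I'll release, check again, flip the toggle back and look at the racks.

```bash
python3 - <<'E'
from h import *
P=lambda x,z:[*fr(SC,SY,x,.066),z]
env.gripper_to(1.0); env.move_straight(P(.131,.081),rate=.05); env.move_straight(P(.131,.25),rate=.15)
env.goto([.46,-.01,.40],[180,0,180]); f=look("wrist","w7")
print(rect(f,"rack1",.052),rect(f,"trigger_pad",.111),srch(f,"toggle_tip"),env.read_state()["clock"])
E
```

```text
[(0.558, 0.0717, 107, 41, -1.4, 0.97, ''), (0.5491, -0.1015, 104, 38, -3.3, 0.65, '')] [(0.5379, 0.0623, 92, 36, -2.8, 0.62, ''), (0.6868, -0.1061, 6, 3, -90.0, 0.35, '')] [([0.443, 0.085, 0.095], 0.86), ([0.326, -0.166, 0.092], 0.66)] 48.2083
```

View pics/w7.png

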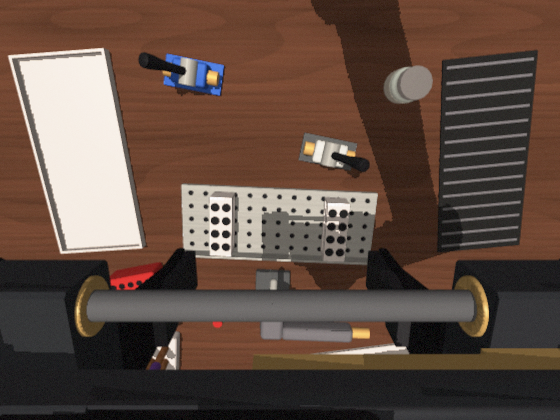

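The racks haven't moved, so the hold counted with everything in place. Next I'll flip the toggle off and move the racks to the tray.

```bash
python3 - <<'E'
from h import *
flip(-1)
env.gripper_to(.75)
r=find(.553,-.1035,.052); print(srch(look("wrist"),"toggle_tip"))
if pick(*r[:2],r[4],.012)<25: raise SystemExit("missed")
place(*fr(TC,TY,.075,0),TY,.004)
r=find(.561,.0745,.052)
if pick(*r[:2],r[4],.012)<25: raise SystemExit("missed")
place(*fr(TC,TY,-.075,0),TY,.004)
env.goto([.42,-.15,.42],[180,0,180]); f=look("wrist","w8")
q=rect(f,"rack1",.044); print(q,[fr((0,0),-TY,*(np.array(a[:2])-TC)).round(3) for a in q],srch(f,"toggle_tip"),rect(f,"clean_tray",.016),env.read_state()["clock"])
E
```

```text
flip hit False [-0.23344589  5.56699817  0.96264852]
seen [(0.5524, -0.1046, 98, 34, -2.9, 0.85, '')]
[([0.432, 0.032, 0.103], 0.61)]
pick hit False z 0.022107703550187412 open 33.794520134138864 ff 25.000122883357108 60.075
place hit True [ 0.52862389 -0.32049548  0.01400983]
opened 65.1
seen [(0.5617, 0.0751, 98, 34, -2.3, 0.58, '')]
pick hit False z 0.02211845810495942 open 33.90151867595279 ff 24.990420355461538 69.6833
place hit True [ 0.37907504 -0.33091019  0.01395144]
opened 75.4667
[(0.5251, -0.3151, 104, 45, 2.8, 0.95, ''), (0.3798, -0.3251, 96, 46, 3.8, 0.76, ''), (0.4475, 0.0529, 25, 19, 90.0, 0.31, '')] [array([0.071, 0.006]), array([-0.074,  0.006]), array([0.02 , 0.378])] [([0.326, -0.17, 0.096], 0.7), ([0.431, 0.027, 0.104], 0.55), ([0.351, 0.157, 0.07], 0.38)] [(0.4529, -0.324, 310, 145, 4.0, 0.74, '')] 76.8667
```

```bash
ls pics
```

```text
s5.png
s5c.png
s6.png
s6c.png
scene0.png
top0.png
w1.png
w2.png
w2crop.png
w3.png
w4.png
w7.png
w8.png
```

View pics/w8.png

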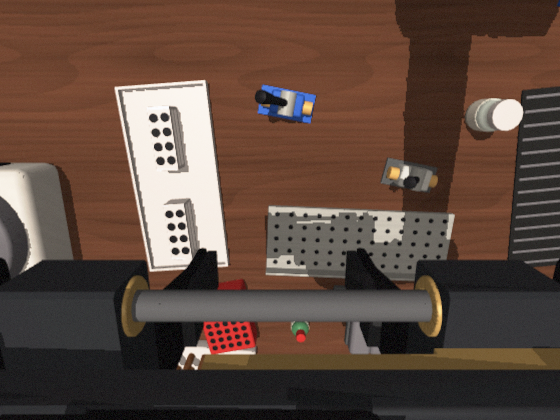

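Both racks stand in the tray at (165,137) and (178,230). The toggle tip is back at its off position at (410,182), and the vial and jar are upright. I'll hand it in.

```bash
python3 -c "
from workcell import env
print(env.close_job())"
```

```text
the job is handed in; nothing more can be done
None
```

I've handed the job in at about 77 s on the robot's clock, but the hand-in returned no verdict: both racks (only two were present) are standing in the clean tray, the trigger was held fully in for over two seconds with the air on and then released, the toggle is back off, and I saw nothing knocked over.

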